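# Level the galley griddle

### The job

Level the griddle: lift the spirit level off its wooden rest, set its tapered stem into the griddle's drain hole with the bar flat and in line with the levelling foot at the front, and let go so that the bubble settles. Then turn the wing of the levelling foot until the bubble stands centred between its two marks, leaving the mug, the scoop and the wooden spoon undisturbed. Last, press the spirit level firmly down onto the griddle with the fingers, bubble still centred, and keep pressing: the program finishes while pressing, without letting go.

Things in the scene. Friction and masses are not known exactly. Their poses are not given: they have to be found in the camera images.
- level: Aluminium spirit level, bar 130 long (x) x 34 wide (y) x 28 high (z), 0.25 kg. Origin: centre of the bar's flat underside, from which a black tapered stem points down: 22 diameter at the bar, 16 at its end, 16 long. Vial window in the top of the +x half, ribbed press pad on the -x half. At the start it lies on its rest, stem in the rest's gap; grip it across its width at the middle.
- rest: Fixed wooden rest under the level at the start: two blocks 30 long (x) x 40 wide x 30 high, 50 apart, on a 6 thick base 110 long; the bar lies along the rest's x on the blocks, underside 30 above the shelf. Origin: centre of its underside.
- vial (a point): Centre of the vial window, on top of the level at (34, 0, 30) mm in the level's frame. Two dark marks cross the window 10 either side of it (20 apart).
- bubble (a point): Centre of the pale bubble (14 long), which slides along the level's x in the window, up to 16 either side of vial. It moves towards the higher end, about 2.4 mm for each 0.01 rad that the bar slopes along its length, and settles in about half a second. Centred is at vial.
- press_pad (a point): Middle of the ribbed press pad on the level's top, at (-30, 0, 28) mm in the level's frame.
- griddle: Blue enamelled griddle plate 250 (x) x 220 (y) x 8 thick, rim 10 high and 6 wide round its top. It tilts on a hinge along its far (+x) edge; origin: middle of that edge at the plate's underside, 50 above the shelf. x points from the levelling foot to the hinge, z up out of the plate. At the start the front (foot side) is low by 0.02 to 0.06 rad.
- griddle_hole (a point): Centre of the mouth of the drain hole, 25 diameter through the plate, in the plate's top face, 85 from the hinge edge. The point's axes are the griddle's.
- foot_grip (a point): Grip point of the levelling foot, which stands upright in front of the griddle 50 from its front edge: a steel wing 44 long (along this point's x) x 12 thick (y) x 34 high, 70 to 104 above the shelf; this point is on its axis, 93 above the shelf. The hub below the wing is 32 in diameter and reaches 70 above the shelf.
- mug: White ceramic mug, 80 diameter, 92 high, handle at its +y; bystander. Origin: centre of underside.
- scoop: Beige plastic measuring scoop, cup 56 diameter, 36 high, flat handle to its -x, 108 from the cup's axis; bystander. Origin: centre of the cup's underside.
- spoon: Wooden spoon lying on the shelf along its x; bystander.
- foot: The levelling foot, standing upright in front of the griddle, turning about its own vertical z; origin on its axis at the shelf, x along the wing. Turned clockwise seen from above it raises the griddle's front, about 0.02 rad of slope per rad of turn (4.8 mm of bubble). Needed: 1.1 to 3 rad clockwise, differing each time. It stays where left (friction 0.12 N m); the wing does not rise as it turns.
Mind the look-alikes: they are no part of the job. Leave any purple look-alike of the level alone.

How it is judged:
By the outcome, as a careful person would: the job done as asked, in the order asked, and still so for the second after the job is handed in, while the arm keeps its last pose, push and grip.
It also fails if it takes over 72 s, if anything falls off the work surface, if the arm or the gripper's body presses on something with over 40 N, if the wrist force passes 120 N, or if a joint passes its speed limit or range.

### The arm

A 6-joint arm with a two-finger parallel gripper is mounted at the origin on the work surface. World frame = base frame: x ahead of the robot, y to its left, z up, the work surface at z = 0. Lengths are in m, angles in degrees, forces in N, time in s.
With the tool pointing down it reaches from about 0.2 to 0.875 m from the base axis. Payload 3.4 kg.
Tool frame: the origin (TCP) lies at the very end of the fingers, on their centre line; the grasp point (between the pads) lies r.grip_depth behind it (r.grip_depth is the distance from the TCP to the grasp point, in m); z points along the fingers, y is the line along which they close (so a half turn about z gives the same grasp; the last joint's range is limited). The gripper opens to 94 mm and grips with 3 to 60 N. Pads are 16 mm wide; open, the fingers measure 119 mm over their backs; the gripper's body (75 mm by 177 mm) begins 78 mm behind the grasp point.
Start: joints at [-72.078, 15.808, 86.224, -0, 77.962, -6.933], TCP at [0.242, -0.522, 0.205] pointing down, gripper open.
Joint ranges: [-165.64, 165.64], [-43.16, 119.46], [12.63, 154.43], [-67.54, 247.53], [6.08, 155.33], [-154.97, 154.97]. Speed limits (degrees/s): [147.25, 147.25, 180, 180, 180, 180].

### API

Orientations are given as [roll, pitch, yaw] about the fixed x, y, z axes, in that order (R = Rz(yaw) Ry(pitch) Rx(roll)).
In Python, from plant import r gives the robot as it stands.
- The arm moves only by the tool send_rows, never from a script. Its argument "commands" is a list of rows, each a list of 6 numbers: the shift along the tool's x, y, z in mm, then the turn, a rotation vector about the tool's x, y, z in rad. In form: [[x, y, z, rx, ry, rz], ...]. A call has 1 to 12 rows; each row shifts and turns the commanded pose from where the row before left it, along the tool's axes as they then stand; what a row does not reach is not made up. A row lasts 1/10 s, in which the tool goes at most 50 mm and 8.59 degrees, less where a joint would pass 70% of its speed; a pose out of reach is approached as far as the arm can. A call with a gripper value outside its range is refused whole. "gripper" is the finger opening in mm, from 0 to 94, set as the call begins (left out, the last holds). The fingers move at their own pace and stop on an object; "newtons" is the grip in N (left out, the last holds). Time passes only in rows, so rows that do not move let the fingers close. It gives the time, the measured TCP pose, the force and the opening at its end, in the units of the state.
- r.get_state(): the state, without advancing time (a new reading comes with each control period).
- r.get_image(name): name is "side" or "top"; returns (picture, depth): 384x512x3 uint8, red, green, blue; 384x512 float32, m along the optical axis (not along the pixel's ray), 0 where there is no reading.
- r.camera_params(name): a dict with "intrinsics" (3x3 intrinsics, pixels), "position" and "orientation" of the camera in the world. Camera axes: x right, y up, looking along -z (the intrinsics and any distortion apply to the point x, -y, -z); pixel columns grow to the right and rows downward; lengths in m; the calibration is good to about 2 mm. A picture is of the moment at which its call begins. camera_params takes no time and is no camera call.
- r.sign_off(): hands the job in, once; it reports no verdict.
Trained networks look in the newest picture that a camera, given by its name, has taken for a name from the list of things; names that differ only in an ending like _2 or _b are one class to them, and where a whole thing is asked for, a point or a joint stands for the part that bears it (a point fixed in the world has none). Each returns a list of dicts, best first, with "confidence" (0 to 1); they miss things now and then, are a little off and sometimes report something else, mostly with a low value. They report only what shows in the picture. A call takes as long as a camera call. They do not tell look-alikes from the thing itself.
- r.spot_in(target, camera): "centre" ([column, row] in pixels, amid what is visible of it).
- r.trace(target, camera): "mask" (384x512 bool, what is visible of it) and "centre" ([column, row] in pixels, amid what is visible of it).
- r.mark_of(target, camera): "centre" ([column, row] in pixels: a listed point, or the origin of a listed thing).
The state is a dict: "clock": time; "joint_pos": joint angles; "joint_vel": joint speeds; "joint_torque": joint torques, N m; "ee_pos": TCP position; "orientation": TCP orientation; "ft_force": force on the tool from outside, world axes, zero at the start; "torque": the same for the moment, N m; "gripper_width": opening from 0.0 (shut) to 1.0 (fully open).
Only numpy, scipy, OpenCV 4.12 (cv2) and the standard library are available. Lean on these libraries where they do the work, as an engineer would, in place of code of your own. Each camera call takes 0.05 s, during which the arm holds its last target. There are 200 camera calls.

## Working session

There is one attempt and no reset: what is moved stays moved. The work goes in short steps, Python scripts to look and compute and a tool call to move; the robot and the scene stay as the last step left them, time stands still between calls to the robot, and variables do not carry over. Pictures are saved under pics/ and viewed, on a budget of 14 in all, crops included, one or two more only if the job needs it, and the job is handed in when it is done.

Besides the shell and the picture viewer there is one more tool, called after "Call:" as name(argument=value, ...) on one line, values as JSON. send_rows: Moves the arm, as the interface text tells. Its arguments: {"type":"object","properties":{"commands":{"type":"array"},"gripper":{"type":"number"},"newtons":{"type":"number"}},"required":["commands"]}

```bash
mkdir -p pics; ls
cat > h.py <<'E'
import numpy as np, cv2
from plant import r
from scipy.spatial.transform import Rotation as R
def cam(n):
    p=r.camera_params(n); o=np.array(p["orientation"],float)
    Rm=o if o.shape==(3,3) else R.from_euler('xyz',o,degrees=True).as_matrix()
    return np.array(p["intrinsics"]),np.array(p["position"]),Rm
def ray(n,px):
    K,t,Rm=cam(n); d=np.linalg.inv(K)@[px[0],px[1],1]
    return t,Rm@(d*[1,-1,-1])
def atz(n,px,z):
    t,d=ray(n,px); return t+d*(z-t[2])/d[2]
def atd(n,px,D):
    t,d=ray(n,px); return t+d*D
def proj(n,P):
    K,t,Rm=cam(n); c=Rm.T@(np.array(P)-t)*[1,-1,-1]; q=K@c; return q[:2]/q[2]
def cloud(n,D):
    K,t,Rm=cam(n); v,u=np.mgrid[:384,:512]
    d=np.stack([u,v,np.ones_like(u)],-1)@np.linalg.inv(K).T*[1,-1,-1]
    return t+(d*D[...,None])@Rm.T
def save(n,im): cv2.imwrite('pics/'+n,cv2.cvtColor(im,cv2.COLOR_RGB2BGR))
E
python3 - <<'E'
from h import *
print(r.get_state(),r.grip_depth)
for n in("top","side"):
    print(r.camera_params(n)); im,D=r.get_image(n); save(n+'0.png',im); np.save(n+'D.npy',D)
    for t in("level","rest","vial","press_pad","griddle_hole","foot_grip","foot","mug","scoop","spoon"):
        for d in r.mark_of(t,n)[:3]:
            c=d["centre"];u,v=int(round(c[0])),int(round(c[1]))
            z=D[v,u] if 0<=v<384 and 0<=u<512 else 0
            print(n,t,round(d["confidence"],2),np.round(c,1),np.round(atd(n,c,z),3) if z else None)
E
```

```text
pics
{'clock': 0.0, 'joint_pos': array([-7.20802187e+01,  1.58475755e+01,  8.62910066e+01, -1.43987400e-03,
        7.79620892e+01, -6.93331369e+00]), 'joint_vel': array([-0.10095649,  0.01938369,  0.0106385 ,  0.00820187, -0.00757947,
       -0.02555912]), 'joint_torque': array([-1.15409235e-03, -4.04583335e+01, -2.37225777e+01,  7.00368639e-02,
        3.48059891e-02, -1.26688565e-04]), 'ee_pos': array([ 0.24148356, -0.52124181,  0.20463451]), 'orientation': array([-1.79899895e+02, -1.07550442e-02,  2.48533871e+01]), 'ft_force': array([0.46759572, 0.22569167, 0.12229907]), 'torque': array([-0.00010127,  0.00690519,  0.00825448]), 'gripper_width': 0.9997672703775277} 0.0188
{'intrinsics': array([[447.00354702,   0.        , 252.46889044],
       [  0.        , 447.00354702, 192.41984948],
       [  0.        ,   0.        ,   1.        ]]), 'position': array([0.27200349, 0.04228194, 1.52687053]), 'orientation': array([ 1.21022958e+01,  6.50729579e-02, -9.60342348e+01])}
top level 0.9 [228.4 260.9] [0.368 0.113 0.047]
top level 0.64 [220.  198.3] [0.58  0.122 0.043]
top level 0.59 [1
[... 1384 characters left out ...]
.108 0.044]
side press_pad 0.79 [202.2 167.2] [0.441 0.243 0.066]
side press_pad 0.57 [194.6 204.1] [0.383 0.1   0.045]
side griddle_hole 0.94 [292.2 231.2] [ 0.648 -0.099  0.049]
side foot_grip 0.59 [228.7 140.8] [0.581 0.429 0.003]
side foot_grip 0.54 [225.6 227. ] [ 0.459 -0.009  0.028]
side foot 0.78 [223.5 249.9] [ 0.43  -0.097  0.032]
side foot 0.36 [318.2 235.5] [ 0.713 -0.147  0.062]
side foot 0.35 [228.1 139.1] [0.581 0.44  0.003]
side mug 0.7 [295.7 168.5] [0.755 0.163 0.051]
side scoop 0.76 [287.7 329.9] [ 0.313 -0.839  0.951]
side spoon 0.67 [318.8 230.6] [ 0.725 -0.125  0.057]
side spoon 0.56 [229.1 138.7] [ 0.587  0.448 -0.003]
side spoon 0.41 [285. 326.] [ 0.312 -0.837  0.95 ]
```

Run:
```python
import cv2
a=cv2.imread('pics/top0.png');cv2.imwrite('pics/top0c.png',cv2.resize(a[120:310,90:400],None,fx=2.5,fy=2.5,interpolation=3))
a=cv2.imread('pics/side0.png');cv2.imwrite('pics/side0c.png',cv2.resize(a[110:310,150:400],None,fx=3,fy=3,interpolation=3))
```

```text
(no output)
```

View pics/top0c.png

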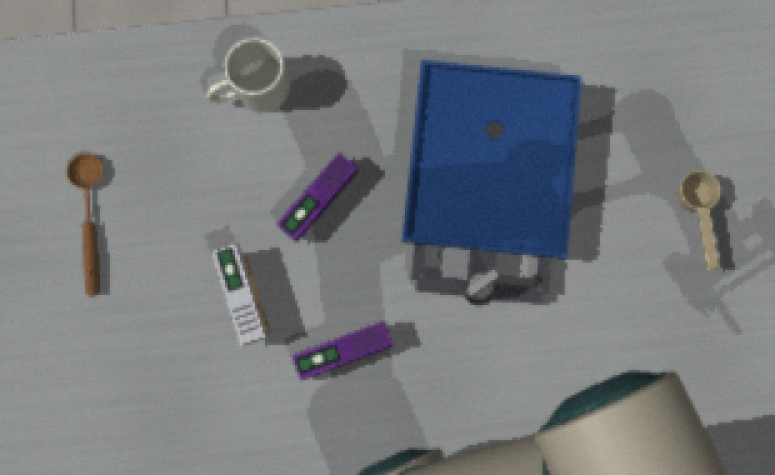

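View pics/side0c.png

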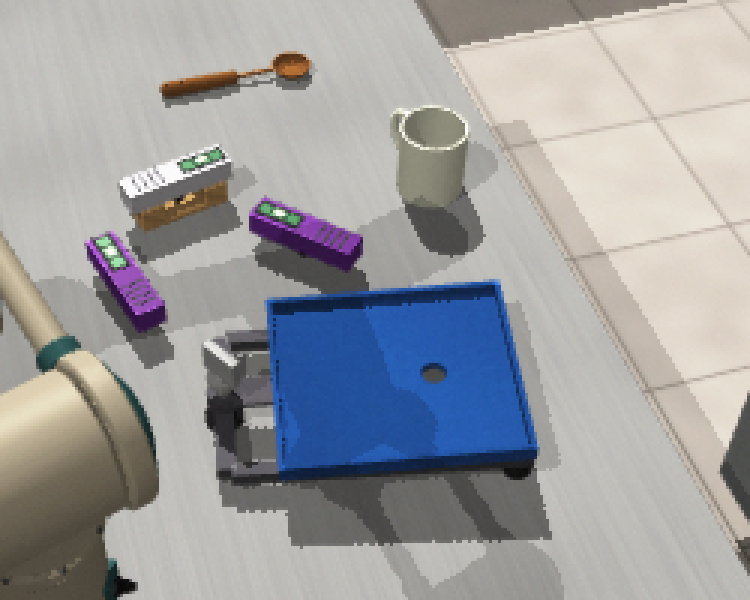

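Look-alikes, in top view pixels: purple bars at (220,198) and (228,261). The aluminium one on the wooden rest is at (186,238), so I choose that one. Next I fit box models to the masks in both cameras.

```bash
cat >> h.py <<'E'
from scipy.optimize import minimize
def hullmask(n,P,s=4):
    q=np.array([proj(n,p) for p in P]); m=np.zeros((384*s,512*s),np.uint8)
    cv2.fillConvexPoly(m,cv2.convexHull(np.round((q+.5)*s).astype(np.int32)),1)
    return cv2.resize(m.astype(np.float32),(512,384),interpolation=cv2.INTER_AREA)
def fit(masks,pts,x0,step):
    def c(x):
        P=pts(x); return sum(np.abs(hullmask(n,P)-m).sum()/m.sum() for n,m in masks.items())
    sim=np.vstack([x0]+[np.array(x0)+np.eye(len(x0))[i]*step[i] for i in range(len(x0))])
    o=minimize(c,x0,method='Nelder-Mead',options=dict(initial_simplex=sim,maxiter=250,xatol=1e-4,fatol=1e-4)); return o.x,o.fun
def box(lo,hi): return np.array([[x,y,z] for x in(lo[0],hi[0]) for y in(lo[1],hi[1]) for z in(lo[2],hi[2])])
def big(m):
    n,l,s,_=cv2.connectedComponentsWithStats(m.astype(np.uint8)); k=1+s[1:,4].argmax(); return (l==k).astype(np.float32)
GB=box([-.25,-.11,0],[0,.11,.018])
def griddle_pts(x): return GB@R.from_euler('ZY',[x[2],-x[3]]).as_matrix().T+[x[0],x[1],.05]
LB=box([-.065,-.017,0],[.065,.017,.028])
E
python3 - <<'E'
from h import *
B={};L={}
for n in("top","side"):
    im=cv2.imread(f'pics/{n}0.png'); hs=cv2.cvtColor(im,cv2.COLOR_BGR2HSV).astype(int)
    B[n]=big((abs(hs[...,0]-110)<12)&(hs[...,1]>140))
    r.get_image(n)
    c=[d for d in r.trace("level",n)]
    for d in c: 
        m=d["mask"]; print(n,d["confidence"],np.round(d["centre"]),m.sum(),hs[m].mean(0).round())
    c=[d for d in c if abs(d["centre"]-proj(n,[.46,.245,.045])).max()<15]
    if c: L[n]=c[0]["mask"].astype(np.float32)
    print(n,B[n].sum(),np.argwhere(B[n])[:, ::-1].min(0),np.argwhere(B[n])[:, ::-1].max(0))
for k in (["top","side"],["top"],["side"]):
    x,f=fit({n:B[n] for n in k},griddle_pts,[.72,-.12,-.05,-.04],[.02,.02,.1,.03]); print('griddle',k,x.round(4),f)
    m={n:L[n] for n in k if n in L}
    if m:
        y,f=fit(m,lambda x:LB@R.from_euler('Z',x[2]).as_matrix().T+[x[0],x[1],.03],[.465,.245,.17],[.02,.02,.1]); print('level',k,y.round(4),f)
    G=R.from_euler('ZY',[x[2],-x[3]]).as_matrix()
    print('hole pred',(G@[-.085,0,.008]+[x[0],x[1],.05]).round(4),'foot pred',(G@[-.3,0,0]+[x[0],x[1],.05])[:2].round(4))
for n in k:pass
for n in("top","side"):
    for t in("griddle_hole","foot_grip"):
        for d in r.mark_of(t,n)[:2]: print(n,t,round(d["confidence"],2),d["centre"],atz(n,d["centre"],.055 if t[0]=='g' else .093).round(4))
E
```

```text
top 0.97 [185. 236.] 460 [ 96.  21. 143.]
top 0.94 [217. 201.] 415 [124. 122.  93.]
top 0.84 [224. 258.] 418 [123. 117.  98.]
top 4592.0 [251 145] [321 222]
side 0.78 [191. 200.] 434 [127. 120. 141.]
side 0.78 [249. 186.] 509 [130. 136. 117.]
side 0.59 [208. 169.] 446 [ 76.  13. 159.]
side 4941.0 [239 204] [328 269]
griddle ['top', 'side'] [ 0.7294 -0.1326 -0.1901 -0.0243] 0.10534293949604034Traceback (most recent call last):
  File "<stdin>", line 17, in <module>
  File "h.py", line 31, in fit
    o=minimize(c,x0,method='Nelder-Mead',options=dict(initial_simplex=sim,maxiter=250,xatol=1e-4,fatol=1e-4)); return o.x,o.fun
    res = _minimize_neldermead(fun, x0, args, callback, bounds=bounds,
                               **options)
    fsim[j] = func(sim[j])
              ~~~~^^^^^^^^
    fx = function(np.copy(x), *(wrapper_args + args))
  File "h.py", line 29, in c
    P=pts(x); return sum(np.abs(hullmask(n,P)-m).sum()/m.sum() for n,m in masks.items())
                     ~~~^^^^^^^^^^^^^^^^^^^^^^^^^^^^^^^^^^^^^^^^^^^^^^^^^^^^^^^^^^^^^^^^
  File "h.py", line 29, in <genexpr>
    P=pts(x); return sum(np.abs(hullmask(n,P)-m).sum()/m.sum() for n,m in masks.items())
                                ~~~~~~~~^^^^^
  File "h.py", line 24, in hullmask
    q=np.array([proj(n,p) for p in P]); m=np.zeros((384*s,512*s),np.uint8)
                ~~~~^^^^^
  File "h.py", line 16, in proj
    K,t,Rm=cam(n); c=Rm.T@(np.array(P)-t)*[1,-1,-1]; q=K@c; return q[:2]/q[2]
           ~~~^^^
  File "h.py", line 5, in cam
    p=r.camera_params(n); o=np.array(p["orientation"],float)
ValueError: time passes only in moves, steps and waits
```

```bash
python3 - <<'E'
import re
s=open('h.py').read().replace("def cam(n):","import functools\n@functools.cache\ndef cam(n):");open('h.py','w').write(s)
E
cat > m.py <<'E'
from h import *
B={};L={}
for n in("top","side"):
    im=cv2.imread(f'pics/{n}0.png'); hs=cv2.cvtColor(im,cv2.COLOR_BGR2HSV).astype(int)
    B[n]=big((abs(hs[...,0]-110)<14)&(hs[...,1]>110))
    q=proj(n,[.465,.245,.045]); v,u=np.mgrid[:384,:512]
    r.get_image(n)
    c=[d for d in r.trace("level",n) if np.hypot(*(d["centre"]-q))<15]
    if c: L[n]=c[0]["mask"].astype(np.float32)
    for t in("griddle_hole","foot_grip"):
        for d in r.mark_of(t,n)[:2]: print(n,t,round(d["confidence"],2),d["centre"],atz(n,d["centre"],.055 if t[0]=='g' else .093).round(4))
for k in (["top","side"],["top"],["side"]):
    x,f=fit({n:B[n] for n in k},griddle_pts,[.72,-.12,-.15,.04],[.02,.02,.1,.02]); print('griddle',k,x.round(4),f)
    m={n:L[n] for n in k if n in L}
    if m:
        y,f=fit(m,lambda x:LB@R.from_euler('Z',x[2]).as_matrix().T+[x[0],x[1],.03],[.465,.245,.17],[.02,.02,.1]); print('level',list(m),y.round(4),f)
    G=R.from_euler('ZY',[x[2],-x[3]]).as_matrix()
    print('hole pred',(G@[-.085,0,.008]+[x[0],x[1],.05]).round(4),'foot pred',(G@[-.3,0,0]+[x[0],x[1],.05])[:2].round(4))
E
python3 m.py
```

```text
top griddle_hole 0.77 [287.4, 170.2] [ 0.6504 -0.1156  0.055 ]
top griddle_hole 0.68 [188.5, 247.2] [0.4253 0.2389 0.055 ]
top foot_grip 0.66 [283.1, 229.4] [ 0.4463 -0.0738  0.093 ]
side griddle_hole 0.77 [291.4, 232.4] [ 0.642  -0.1071  0.055 ]
side foot_grip 0.68 [225.1, 230.0] [ 0.4433 -0.0724  0.093 ]
side foot_grip 0.54 [208.3, 172.5] [0.4502 0.1828 0.093 ]
griddle ['top', 'side'] [ 0.7311 -0.1326 -0.2138  0.0484] 0.05691981315612793
level ['top', 'side'] [0.4605 0.249  0.2591] 0.26044973731040955
hole pred [ 0.6477 -0.1145  0.0539] foot pred [ 0.4383 -0.069 ]
griddle ['top'] [ 0.7297 -0.1338 -0.2099  0.0488] 0.029386011883616447
level ['top'] [0.4613 0.2491 0.254 ] 0.09061833471059799
hole pred [ 0.6463 -0.116   0.0538] foot pred [ 0.4366 -0.0714]
griddle ['side'] [ 0.7325 -0.13   -0.2192  0.0758] 0.02463448792695999
level ['side'] [0.4589 0.249  0.204 ] 0.15602518618106842
hole pred [ 0.6492 -0.1114  0.0515] foot pred [ 0.4406 -0.0649]
```

Run:
```python
from h import *
P=[]
L={}
for n in("top","side"):
    im=cv2.imread(f'pics/{n}0.png'); hs=cv2.cvtColor(im,cv2.COLOR_BGR2HSV).astype(int)
    q=proj(n,[.648,-.114,.054]).round().astype(int)
    w=np.zeros((384,512),bool); w[q[1]-9:q[1]+10,q[0]-10:q[0]+11]=1
    m=big(w&(hs[...,1]<140)); ys,xs=np.nonzero(m); print(n,m.sum(),xs.mean(),ys.mean(),np.ptp(xs),np.ptp(ys),atz(n,[xs.mean(),ys.mean()],.054).round(4))
    # white top of level
    q=proj(n,[.461,.249,.058]).round().astype(int)
    c=im[q[1]-18:q[1]+19,q[0]-24:q[0]+25]; 
    P.append(cv2.resize(c,None,fx=8,fy=8,interpolation=cv2.INTER_NEAREST))
    T=LB@R.from_euler('Z',.25).as_matrix().T+[.461,.249,.03]
    for z in (1,):
        t=np.array([proj(n,T[i]) for i in(1,5,7,3)])-[q[0]-24,q[1]-18]
        cv2.polylines(P[-1],[np.round((t+.5)*8).astype(np.int32)],True,(0,0,255),1)
cv2.imwrite('pics/lev.png',np.hstack(P))
```

```text
top 45.0 287.3333333333333 171.84444444444443 7 7 [ 0.645  -0.1148  0.054 ]
side 31.0 294.258064516129 234.38709677419354 7 5 [ 0.6481 -0.1161  0.054 ]
```

View pics/lev.png

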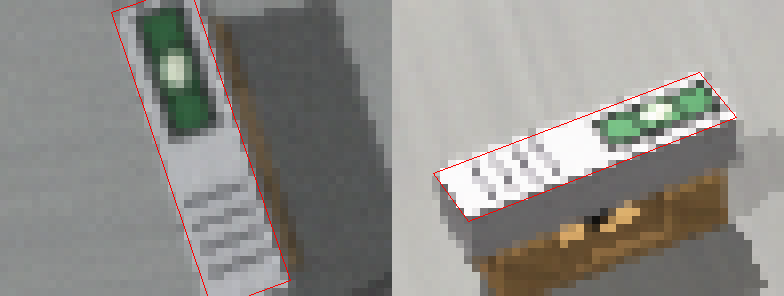

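```bash
cat >> h.py <<'E'
def rows(x,y,z,yaw,n=0,tilt=True):
    """rows from the measured pose to a tool-down pose"""
    s=r.get_state(); p=np.array(s["ee_pos"]); a=R.from_euler('xyz',s["orientation"],degrees=True)
    b=R.from_euler('xyz',[180,0,yaw],degrees=True); w=(a.inv()*b).as_rotvec()
    d=np.array([x,y,z])-p
    n=n or int(np.ceil(max(np.linalg.norm(d)*1000/45,np.degrees(np.linalg.norm(w))/8)))
    out=[]
    for i in range(n):
        loc=(a*R.from_rotvec(w*i/n)).inv().apply(d/n)*1000
        out.append([*loc.round(1),*(w/n).round(4)])
    print(n,[[float(v) for v in o] for o in out])
E
python3 -c "
from h import *
rows(.461,.249,.15,14.3)"
```

```text
18 [[29.1, -33.7, 3.1, 0.0, -0.0, 0.0102], [28.7, -34.0, 3.1, 0.0, -0.0, 0.0102], [28.4, -34.3, 3.1, 0.0, -0.0, 0.0102], [28.0, -34.6, 3.1, 0.0, -0.0, 0.0102], [27.6, -34.9, 3.1, 0.0, -0.0, 0.0102], [27.3, -35.2, 3.1, 0.0, -0.0, 0.0102], [26.9, -35.5, 3.1, 0.0, -0.0, 0.0102], [26.6, -35.7, 3.1, 0.0, -0.0, 0.0102], [26.2, -36.0, 3.1, 0.0, -0.0, 0.0102], [25.8, -36.3, 3.1, 0.0, -0.0, 0.0102], [25.5, -36.5, 3.1, 0.0, -0.0, 0.0102], [25.1, -36.8, 3.1, 0.0, -0.0, 0.0102], [24.7, -37.0, 3.1, 0.0, -0.0, 0.0102], [24.3, -37.3, 3.1, 0.0, -0.0, 0.0102], [23.9, -37.5, 3.1, 0.0, -0.0, 0.0102], [23.6, -37.8, 3.1, 0.0, -0.0, 0.0102], [23.2, -38.0, 3.1, 0.0, -0.0, 0.0102], [22.8, -38.3, 3.1, 0.0, -0.0, 0.0102]]
```

Call:
send_rows(commands=[[29, -34, 0, 0, 0, 0.01], [28.5, -34, 0, 0, 0, 0.01], [28.5, -34.5, 0, 0, 0, 0.01], [28, -34.5, 0, 0, 0, 0.01], [27.5, -35, 0, 0, 0, 0.01], [27, -35, 0, 0, 0, 0.01], [27, -35.5, 0, 0, 0, 0.01], [26.5, -36, 0, 0, 0, 0.01], [26, -36, 0, 0, 0, 0.01], [26, -36, 0, 0, 0, 0.01], [25.5, -36.5, 0, 0, 0, 0.01], [25, -37, 0, 0, 0, 0.01]], gripper=70, newtons=25)

```text
clock: 2.9
ee_pos: [0.3867, -0.0058, 0.2058]
orientation: [179.9, -0.1, 17.9]
ft_force: [0.2, 0.0, 0.3]
gripper_width: 0.744
```

```bash
python3 -c "
from h import *
rows(.461,.249,.12,14.3,6)"
```

```text
6 [[24.8, -36.6, 14.3, 0.0001, -0.0002, 0.0106], [24.5, -36.9, 14.3, 0.0001, -0.0002, 0.0106], [24.1, -37.1, 14.3, 0.0001, -0.0002, 0.0106], [23.7, -37.4, 14.3, 0.0001, -0.0002, 0.0106], [23.3, -37.6, 14.3, 0.0001, -0.0002, 0.0106], [22.9, -37.9, 14.3, 0.0001, -0.0002, 0.0106]]
```

Call:
send_rows(commands=[[25, -36.5, 14, 0, 0, 0.01], [24.5, -37, 14, 0, 0, 0.01], [24, -37, 14, 0, 0, 0.01], [23.5, -37.5, 14, 0, 0, 0.011], [23, -37.5, 14, 0, 0, 0.011], [16, -26, 10, 0, 0, 0.01], [0, 0, 0, 0, 0, 0], [0, 0, 0, 0, 0, 0]])

```text
clock: 3.7
ee_pos: [0.4559, 0.2341, 0.125]
orientation: [180.0, 0.1, 14.5]
ft_force: [-0.1, 0.2, -0.4]
gripper_width: 0.743
```

```bash
python3 -c "
from h import *
rows(.461,.249,.034,14.3,3)
for n in ('top','side'):
    im,D=r.get_image(n); save(n+'1.png',im)
a=cv2.imread('pics/side1.png')[110:230,150:310]; b=cv2.imread('pics/top1.png')[180:300,130:250]
cv2.imwrite('pics/v1.png',cv2.resize(np.hstack([a,b]),None,fx=2.8,fy=2.8,interpolation=3))"
```

```text
3 [[2.9, -4.4, 30.3, 0.0003, 0.0005, 0.0013], [2.9, -4.4, 30.3, 0.0003, 0.0005, 0.0013], [2.9, -4.4, 30.3, 0.0003, 0.0005, 0.0013]]
```

View pics/v1.png

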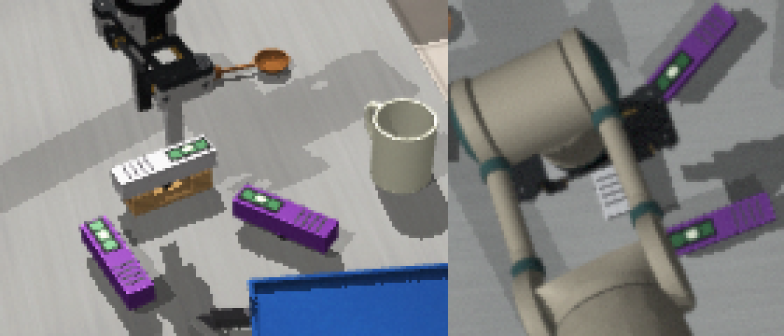

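The fingers are above the white bar (side crop at about (165,165)). The offset to the target is known, so I close the gap sideways and then go down.

Call:
send_rows(commands=[[4.5, -7, 10, 0, 0, 0.002], [4.5, -6, 20, 0, 0, 0.002], [0, 0, 30, 0, 0, 0], [0, 0, 31, 0, 0, 0], [0, 0, 0, 0, 0, 0], [0, 0, 0, 0, 0, 0]])

```text
clock: 4.4
ee_pos: [0.4619, 0.2484, 0.0345]
orientation: [180.0, 0.0, 14.1]
ft_force: [0.1, -0.3, 0.2]
gripper_width: 0.745
```

```bash
python3 -c "
from h import *
rows(.461,.249,.034,14.3,1); print(r.get_state()['ee_pos'],r.get_state()['ft_force'])"
```

```text
1 [[-0.7, -0.8, 0.5, 0.0001, 0.0007, -0.0029]]
[0.46189926 0.24842087 0.03449078] [ 0.12256444 -0.30822593  0.17139848]
```

Call:
send_rows(commands=[[-0.5, -0.5, 0.5, 0, 0, -0.003], [0, 0, 0, 0, 0, 0], [0, 0, 0, 0, 0, 0], [0, 0, 0, 0, 0, 0], [0, 0, 0, 0, 0, 0], [0, 0, 0, 0, 0, 0], [0, 0, 0, 0, 0, 0]], gripper=20, newtons=25)

```text
clock: 5.1
ee_pos: [0.4615, 0.2493, 0.0344]
orientation: [180.0, -0.0, 14.4]
ft_force: [-0.6, -0.4, 4.4]
gripper_width: 0.359
```

Call:
send_rows(commands=[[0, 0, -20, 0, 0, 0], [0, 0, -35, 0, 0, 0], [0, 0, -40, 0, 0, 0], [0, 0, -30, 0, 0, 0], [0, 0, 0, 0, 0, 0]])

```text
clock: 5.6
ee_pos: [0.464, 0.2504, 0.1626]
orientation: [-179.9, -0.5, 14.4]
ft_force: [0.8, 0.4, -1.3]
gripper_width: 0.363
```

```bash
python3 -c "
from h import *
for n in ('side',):
    im,D=r.get_image(n); save(n+'2.png',im)
a=cv2.imread('pics/side2.png')[60:230,130:330]
cv2.imwrite('pics/v2.png',cv2.resize(a,None,fx=3,fy=3,interpolation=3))
rows(.55,.1,.16,0)
rows(.647,-.115,.16,-12.1)"
```

```text
4 [[12.0, 41.7, 0.0, -0.0002, -0.0009, 0.0628], [14.6, 40.9, 0.0, -0.0002, -0.0009, 0.0628], [17.1, 39.9, 0.0, -0.0002, -0.0009, 0.0628], [19.6, 38.7, 0.0, -0.0002, -0.0009, 0.0628]]
10 [[8.8, 39.9, 0.0, -0.0001, -0.0003, 0.0462], [10.7, 39.5, 0.0, -0.0001, -0.0003, 0.0462], [12.5, 38.9, 0.0, -0.0001, -0.0003, 0.0462], [14.3, 38.3, 0.0, -0.0001, -0.0003, 0.0462], [16.0, 37.6, 0.0, -0.0001, -0.0003, 0.0462], [17.8, 36.8, 0.0, -0.0001, -0.0003, 0.0462], [19.4, 36.0, 0.0, -0.0001, -0.0003, 0.0462], [21.1, 35.0, 0.0, -0.0001, -0.0003, 0.0462], [22.7, 34.0, 0.0, -0.0001, -0.0003, 0.0462], [24.2, 32.9, 0.0, -0.0001, -0.0003, 0.0462]]
```

View pics/v2.png

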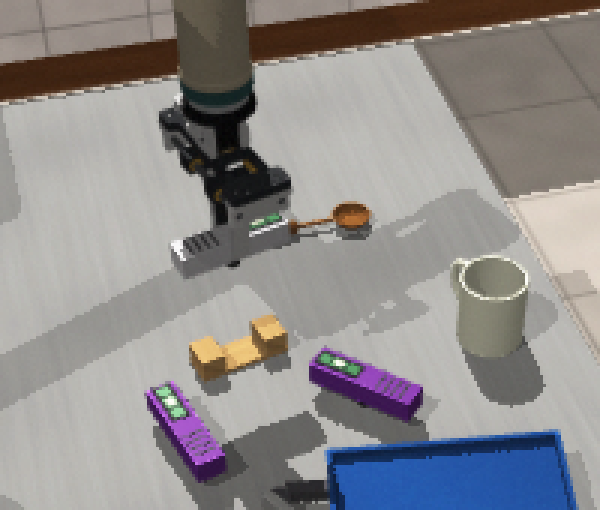

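Level held, with the stem at about (233,262) of the crop. The rest is empty. I move over the hole.

Call:
send_rows(commands=[[9, 40, 0, 0, 0, 0.046], [10.5, 39.5, 0, 0, 0, 0.046], [12.5, 39, 0, 0, 0, 0.046], [14.5, 38.5, 0, 0, 0, 0.046], [16, 37.5, 0, 0, 0, 0.046], [18, 37, 0, 0, 0, 0.046], [19.5, 36, 0, 0, 0, 0.046], [21, 35, 0, 0, 0, 0.046], [22, 34, 0, 0, 0, 0.046], [22, 30, 0, 0, 0, 0.046], [0, 0, 0, 0, 0, 0], [0, 0, 0, 0, 0, 0]])

```text
clock: 6.85
ee_pos: [0.6429, -0.1125, 0.1555]
orientation: [-179.9, 0.4, -12.1]
ft_force: [-0.1, -0.1, -2.1]
gripper_width: 0.358
```

Run:
```python
from h import *
s=r.get_state(); print(s["ee_pos"],s["orientation"])
rows(.647,-.115,.13,-12.1,2)
for n in ('top','side'):
    im,D=r.get_image(n); save(n+'3.png',im)
    for t in ('level','vial','press_pad'):
        for d in r.mark_of(t,n)[:3]: print(n,t,round(d["confidence"],2),np.round(d["centre"],1),atz(n,d["centre"],s["ee_pos"][2]-.004+.029*(t!='level')).round(4))
a=cv2.imread('pics/side3.png')[110:270,220:370]; b=cv2.imread('pics/top3.png')[100:260,220:370]
cv2.imwrite('pics/v3.png',cv2.resize(np.hstack([a,b]),None,fx=2.6,fy=2.6,interpolation=3))
```

```text
[ 0.64289537 -0.11254521  0.15550094] [-179.94515023    0.35137751  -12.06715936]
2 [[2.3, 0.8, 12.7, -0.0005, 0.0031, 0.0003], [2.3, 0.8, 12.7, -0.0005, 0.0031, 0.0003]]
top level 0.66 [289.3 175.9] [ 0.6064 -0.109   0.1515]
top level 0.59 [287.8 161.7] [ 0.6533 -0.1099  0.1515]
top level 0.57 [219.7 199.4] [0.554  0.1174 0.1515]
top vial 0.9 [207.4 205.4] [0.5334 0.1549 0.1805]
top vial 0.66 [291.2 151.2] [ 0.6782 -0.1215  0.1805]
top press_pad 0.67 [225.6 189.9] [0.5759 0.095  0.1805]
top press_pad 0.43 [290.8 174.5] [ 0.6033 -0.111   0.1805]
side level 0.97 [295.4 210.2] [ 0.6485 -0.1043  0.1515]
side level 0.86 [191.8 204.1] [0.3634 0.003  0.1515]
side level 0.66 [248.4 187. ] [0.5432 0.0251 0.1515]
side vial 0.88 [186.  192.5] [0.3534 0.0262 0.1805]
side vial 0.76 [308.7 202. ] [ 0.6853 -0.109   0.1805]
side vial 0.57 [243.1 184.5] [0.5229 0.0119 0.1805]
side press_pad 0.86 [197.2 202.4] [ 0.3767 -0.0217  0.1805]
side press_pad 0.75 [286.3 203.6] [ 0.6211 -0.097   0.1805]
side press_pad 0.71 [296.7 212.8] [ 0.6376 -0.1385  0.1805]
```

View pics/v3.png

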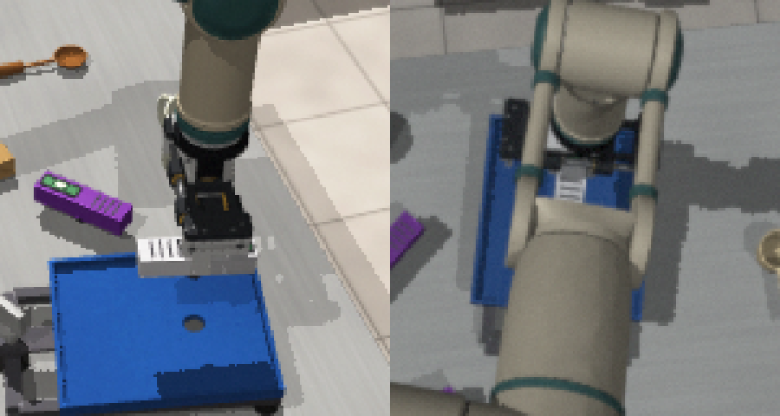

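Side crop: the bar runs from (138,240) to (258,260), with the stem above and behind the hole at (193,322). I check the bar's offset along the tool's x.

Run:
```python
from h import *
s=r.get_state(); p=s["ee_pos"]; A=R.from_euler('xyz',s["orientation"],degrees=True)*R.from_euler('x',180,degrees=True)
for dx in (-.004,0,.004):
    C=A.apply(np.array([[-.065,-.017,-.004],[-.065,-.017,.024],[.065,-.017,-.004],[.065,-.017,.024],[-.065,.017,.024]])+[dx,0,0])+p
    print(dx,[tuple(proj('side',c).round(1)) for c in C])
im=cv2.imread('pics/side3.png').min(2).astype(int)
for v in range(200,214,2): print(v,im[v,268:282])
for v in range(200,214,2): print(v,im[v,308:326])
```

```text
-0.004 [(np.float64(271.9), np.float64(217.1)), (np.float64(272.3), np.float64(210.6)), (np.float64(316.8), np.float64(214.7)), (np.float64(317.8), np.float64(208.1)), (np.float64(271.0), np.float64(201.8))]
0 [(np.float64(273.3), np.float64(217.1)), (np.float64(273.7), np.float64(210.5)), (np.float64(318.2), np.float64(214.6)), (np.float64(319.2), np.float64(208.0)), (np.float64(272.4), np.float64(201.7))]
0.004 [(np.float64(274.7), np.float64(217.0)), (np.float64(275.1), np.float64(210.5)), (np.float64(319.5), np.float64(214.5)), (np.float64(320.6), np.float64(208.0)), (np.float64(273.8), np.float64(201.7))]
200 [ 73  73  74 150 183 185 185 183 183 184 186 185 184 185]
202 [101 101 102 100 173 243 243 242 242 219 218 241 241 140]
204 [101 101 103 101 114 246 243 243 244 212 138 242 243 144]
206 [103 102 101  99 114 222 240 240 241 240 101 238 240 181]
208 [ 29  28  28  26  98 178 242 243 243 242 151 207 242 222]
210 [ 17  15  19  17  65 123 176 172 168 159 137 127 127 123]
212 [ 20  19  19  22  57 124 113 112 111 114 111 113 113 112]
200 [ 21  17  16  17  16  15  20  20  20 148 156 153 152 154 153 158 161 154]
202 [ 74  84  90 105  89  88 105 104 103 223 185 181 151 149 159 182 185 159]
204 [ 88  90  78  41  38  51  89  90  45 117 152 183 157 152 149 181 182 176]
206 [105 106 106  99 104 106 103  85  54  79 215 182 153 152 150 151 152 152]
208 [ 99  95  94  94  92  95  95 202 200 194 192 144 154 153 154 151 151 149]
210 [ 96  96  96  96  97  96  94  95  95  94 115 155 153 152 154 152 152 150]
212 [ 97  95  97  95  94  94  95  93  95  96 119 151 156 155 154 153 153 150]
```

Call:
send_rows(commands=[[3.5, 1.5, 20, 0, 0.022, 0], [3, 1, 30, 0, 0.022, 0], [0, 0, 24, 0, 0, 0], [0, 0, 0, 0, 0, 0], [0, 0, 0, 0, 0, 0], [0, 0, 0, 0, 0, 0]])

```text
clock: 7.85
ee_pos: [0.6534, -0.1167, 0.0869]
orientation: [180.0, -2.7, -12.0]
ft_force: [-0.3, -0.3, -2.2]
gripper_width: 0.36
```

Run:
```python
from h import *
s=r.get_state(); p=s["ee_pos"]; print(p,s["orientation"],s["ft_force"])
for n in ('side',):
    im,D=r.get_image(n); save(n+'4.png',im)
a=cv2.imread('pics/side4.png')[190:270,230:340]
cv2.imwrite('pics/v4.png',cv2.resize(a,None,fx=7,fy=7,interpolation=3))
```

```text
[ 0.65336429 -0.11673392  0.086914  ] [179.98035834  -2.71334122 -11.97176026] [-0.29312688 -0.31892693 -2.21208756]
```

View pics/v4.png

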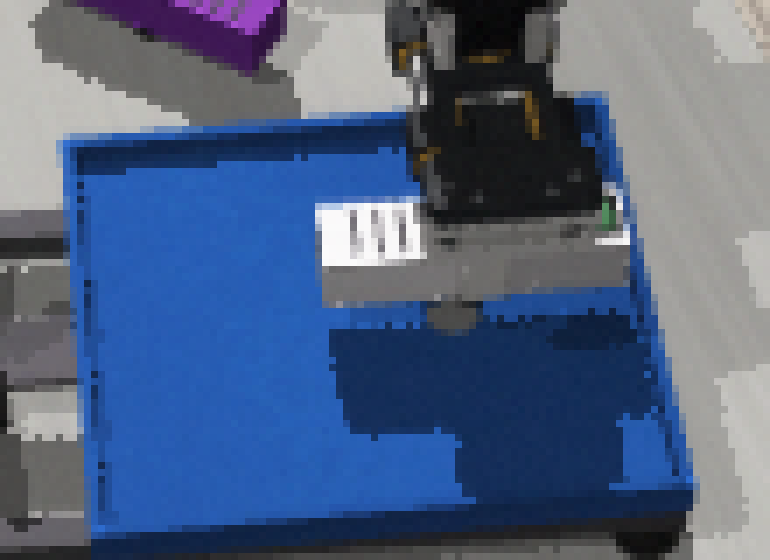

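Level centre is about 5 mm too far towards the hinge (bar centre ≈(470,290) against the hole at (455,315)), and the lateral position is fine. I correct this and lower it.

Call:
send_rows(commands=[[-6.5, 0, 6, 0, 0, 0], [0, 0, 0, 0, 0, 0], [0, 0, 5, 0, 0, 0], [0, 0, 5, 0, 0, 0], [0, 0, 5, 0, 0, 0], [0, 0, 0, 0, 0, 0]])

```text
clock: 8.5
ee_pos: [0.6459, -0.1152, 0.0626]
orientation: [-180.0, -2.4, -12.0]
ft_force: [-0.3, 1.2, -3.1]
gripper_width: 0.363
```

Call:
send_rows(commands=[[0, 0, 2, 0, 0, 0], [0, 0, 2, 0, 0, 0], [0, 0, 0, 0, 0, 0], [0, 0, 0, 0, 0, 0]])

```text
clock: 8.9
ee_pos: [0.6467, -0.1154, 0.0598]
orientation: [180.0, -2.5, -12.0]
ft_force: [0.4, 0.2, -1.8]
gripper_width: 0.36
```

Run:
```python
from h import *
for n in ('side',):
    im,D=r.get_image(n); save(n+'5.png',im)
a=cv2.imread('pics/side5.png')[190:270,200:340]
cv2.imwrite('pics/v5.png',cv2.resize(a,None,fx=5,fy=5,interpolation=3))
```

```text
(no output)
```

View pics/v5.png

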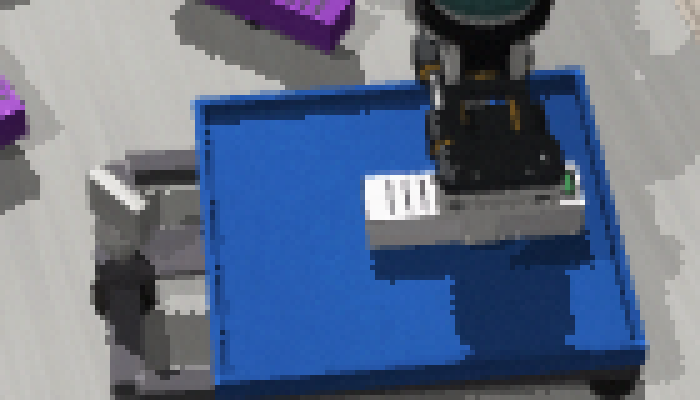

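The hole is covered and the bar sits just above the plate. I lower until there is contact.

Call:
send_rows(commands=[[0, 0, 1.5, 0, 0, 0], [0, 0, 1.5, 0, 0, 0], [0, 0, 0, 0, 0, 0], [0, 0, 0, 0, 0, 0]])

```text
clock: 9.35
ee_pos: [0.6471, -0.1155, 0.0588]
orientation: [180.0, -2.6, -12.0]
ft_force: [-2.2, 2.5, 7.2]
gripper_width: 0.362
```

Call:
send_rows(commands=[[0, 0, -0.5, 0, 0, 0], [0, 0, 0, 0, 0, 0], [0, 0, 0, 0, 0, 0], [0, 0, 0, 0, 0, 0]], gripper=60)

```text
clock: 9.75
ee_pos: [0.6468, -0.1154, 0.0571]
orientation: [180.0, -2.5, -12.0]
ft_force: [-0.1, -0.8, -0.7]
gripper_width: 0.63
```

Call:
send_rows(commands=[[0, 0, -10, 0, 0, 0], [0, 0, -30, 0, 0, 0], [0, 0, -40, 0, -0.044, 0], [-40, 0, -20, 0, 0, 0], [-40, 0, 0, 0, 0, 0], [-40, 0, 0, 0, 0, 0], [-40, 0, 0, 0, 0, 0], [-40, 0, 0, 0, 0, 0], [0, 0, 0, 0, 0, 0], [0, 0, 0, 0, 0, 0]])

```text
clock: 10.75
ee_pos: [0.4479, -0.0732, 0.1583]
orientation: [180.0, -0.2, -12.0]
ft_force: [0.2, -0.3, -0.2]
gripper_width: 0.639
```

Run:
```python
from h import *
s=r.get_state(); print(s["ee_pos"],s["orientation"],s["joint_pos"].round(1),s["ft_force"])
for n in ('top','side'):
    im,D=r.get_image(n); save(n+'6.png',im)
    for t in ('vial','bubble','level','foot_grip','griddle_hole','press_pad'):
        for d in r.mark_of(t,n)[:3]: print(n,t,round(d["confidence"],2),np.round(d["centre"],1),atz(n,d["centre"],dict(level=.055,foot_grip=.093).get(t,.085)).round(4))
a=cv2.imread('pics/side6.png')[190:270,200:340]; b=cv2.imread('pics/top6.png')[140:260,230:340]
cv2.imwrite('pics/v6.png',cv2.resize(np.vstack([cv2.resize(a,(700,400),interpolation=3),cv2.resize(b,(183,200),interpolation=3).repeat(1,0) if 0 else np.hstack([cv2.resize(b,(366,400),interpolation=3),np.zeros((400,334,3),np.uint8)])]),(525,600)))
```

```text
[ 0.44786463 -0.07316736  0.15830828] [ 1.79982094e+02 -1.55809620e-01 -1.19944901e+01] [-18.1   7.2 104.6  -0.   68.   83.9] [ 0.16908201 -0.28536702 -0.16274183]
top vial 0.88 [290.1 155.2] [ 0.6935 -0.1277  0.085 ]
top vial 0.87 [210.3 204.2] [0.5549 0.1531 0.085 ]
top vial 0.83 [215.6 264.6] [0.3579 0.1531 0.085 ]
top level 0.83 [220.7 198.8] [0.5755 0.1191 0.055 ]
top level 0.63 [225.7 259.5] [0.3726 0.1212 0.055 ]
top level 0.6 [287.4 168.8] [ 0.6553 -0.1162  0.055 ]
top foot_grip 0.54 [287.7 231.5] [ 0.438  -0.0877  0.093 ]
top griddle_hole 0.92 [284.4 169.6] [ 0.6458 -0.1027  0.085 ]
top press_pad 0.94 [223.1 189.8] [0.5987 0.107  0.085 ]
top press_pad 0.57 [237.5 253.2] [0.3865 0.0801 0.085 ]
side vial 0.9 [305.2 224.5] [ 0.6822 -0.1123  0.085 ]
side vial 0.69 [243.9 182.2] [0.5536 0.1137 0.085 ]
side vial 0.58 [184.2 195.6] [0.3542 0.1078 0.085 ]
side level 0.73 [293.9 232.8] [ 0.6488 -0.1107  0.055 ]
side level 0.71 [192.7 205.7] [0.3745 0.0851 0.055 ]
side level 0.64 [251.7 189.3] [0.5775 0.1035 0.055 ]
side foot_grip 0.73 [222.2 228.1] [ 0.4368 -0.0629  0.093 ]
side griddle_hole 0.56 [295.  233.8] [ 0.6402 -0.1376  0.085 ]
side press_pad 0.82 [286.1 229. ] [ 0.6209 -0.1129  0.085 ]
side press_pad 0.55 [260.4 188.6] [0.597  0.0706 0.085 ]
```

View pics/v6.png

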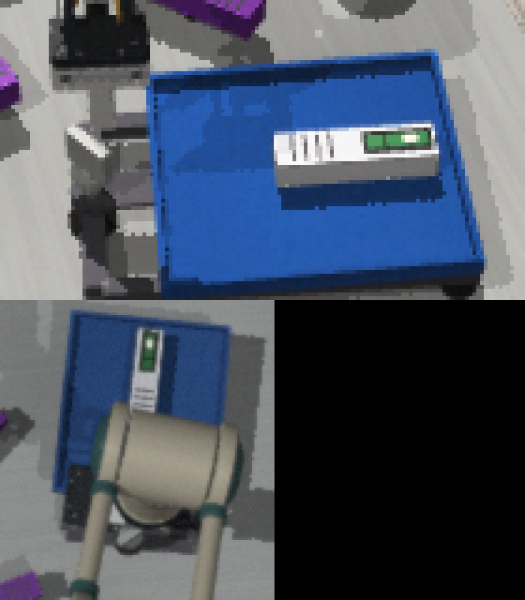

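The level sits in the hole along the plate's axis, with its bubble towards the hinge. I measure the bubble and the wing's yaw.

```bash
cat >> h.py <<'E'
HOLE=np.array([.6475,-.1155]); YAW=-.212
def bubble(n,im,slope=.0,dbg=False):
    """bubble offset (mm along bar) relative to green-window centre, by rectifying the bar top"""
    z0=.054+.029; sc=4
    g=R.from_euler('ZY',[YAW,-slope])
    xs=np.array([[.005,-.025],[.07,-.025],[.07,.025],[.005,.025]])
    W=g.apply(np.c_[xs,np.zeros(4)])+[*HOLE,z0]
    src=np.float32([proj(n,w) for w in W]); dst=np.float32([[0,200],[260,200],[260,0],[0,0]])
    A=cv2.warpPerspective(im,cv2.getPerspectiveTransform(src,dst),(260,200),flags=cv2.INTER_LINEAR)
    hs=cv2.cvtColor(A,cv2.COLOR_RGB2HSV).astype(int)
    gr=big((abs(hs[...,0]-65)<25)&(hs[...,1]>70)&(hs[...,2]>40)); ys,xs=np.nonzero(gr)
    x0,x1=np.percentile(xs,[1,99]); y0,y1=np.percentile(ys,[5,95])
    sub=A[int(y0)+8:int(y1)-8,int(x0):int(x1)]
    red=sub[...,0].astype(float).mean(0)  # red: high on the bubble, low on green
    w=np.clip(red-(red.min()+red.max())/2,0,None); bx=(w*np.arange(len(w))).sum()/w.sum()+x0
    return (bx-(x0+x1)/2)/sc, (x1-x0)/sc, (y1-y0)/sc, A, (red[::8]).astype(int)
E
python3 - <<'E'
from h import *
V=[]
for n in('top','side'):
    im=cv2.cvtColor(cv2.imread(f'pics/{n}6.png'),cv2.COLOR_BGR2RGB)
    b=bubble(n,im,.045); print(n,[round(float(v),2) for v in b[:3]],b[4]); V.append(b[3])
save('v7.png',np.hstack(V+[cv2.resize(cv2.cvtColor(cv2.imread('pics/side0.png'),cv2.COLOR_BGR2RGB)[210:260,205:255],(200,200),interpolation=3)]))
for a,b in (((218,224.4),(229.3,231.9)),):
    p,q=atz('side',a,.104),atz('side',b,.104); d=q-p; print('side',p.round(4),q.round(4),np.hypot(*d[:2]),np.degrees(np.arctan2(d[1],d[0])))
p,q=atz('top',(277,240),.104),atz('top',(290,230),.104);d=q-p; print('top',p.round(4),q.round(4),np.hypot(*d[:2]),np.degrees(np.arctan2(d[1],d[0])))
E
```

```text
top [13.16, 28.25, 13.0] [54 47 47 48 47 46 42 36 41 46 48 50 53 68 91]
side [14.48, 31.0, 13.75] [ 74  81  83  82  81  81  76  66  72  77  76  77  77  78 117 167]
side [ 0.4265 -0.0547  0.104 ] [ 0.4515 -0.0917  0.104 ] 0.04463366131103384 -55.99507082933779
top [ 0.4133 -0.0495  0.104 ] [ 0.4407 -0.0946  0.104 ] 0.052728620264345216 -58.71449586491983
```

View pics/v7.png

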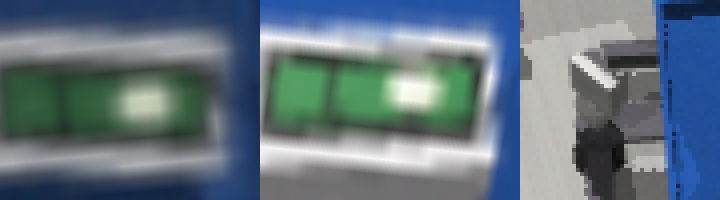

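Level's left mark gives a bubble offset of about +10.3 mm (both cameras agree), so about 2.15 rad clockwise. Wing line is at yaw ≈ −57°, centred near (0.440, −0.072). I turn the tool to 123° so that the whole turn fits joint 6.

Call:
send_rows(commands=[[0, 0, 0, 0, 0, -0.147], [0, 0, 0, 0, 0, -0.147], [0, 0, 0, 0, 0, -0.147], [0, 0, 0, 0, 0, -0.147], [0, 0, 0, 0, 0, -0.147], [0, 0, 0, 0, 0, -0.147], [0, 0, 0, 0, 0, -0.147], [0, 0, 0, 0, 0, -0.147], [0, 0, 0, 0, 0, -0.147], [0, 0, 0, 0, 0, -0.147], [0, 0, 0, 0, 0, -0.147], [0, 0, 0, 0, 0, -0.147]], gripper=50)

```text
clock: 12.65
ee_pos: [0.4477, -0.0731, 0.1572]
orientation: [180.0, 0.0, 89.4]
ft_force: [0.3, 0.5, 0.3]
gripper_width: 0.531
```

Call:
send_rows(commands=[[0, 0, 0, 0, 0, -0.147], [0, 0, 0, 0, 0, -0.147], [0, 0, 0, 0, 0, -0.147], [0, 0, 0, 0, 0, -0.147], [0, 0, 0, 0, 0, 0], [0, 0, 0, 0, 0, 0]])

```text
clock: 13.25
ee_pos: [0.4477, -0.0731, 0.1572]
orientation: [180.0, 0.0, 122.6]
ft_force: [0.1, 0.8, -0.1]
gripper_width: 0.532
```

Run:
```python
from h import *
im,D=r.get_image('side'); save('side8.png',im)
im=im.astype(np.uint8)
rows(.440,-.0715,.115,123,2)
# bar yaw: white mask of bar, fit in both pictures
Lm={}
for n in('top','side'):
    a=cv2.imread(f'pics/{n}6.png'); hs=cv2.cvtColor(a,cv2.COLOR_BGR2HSV).astype(int)
    q=proj(n,[.6475,-.1155,.07]).round().astype(int); w=np.zeros((384,512),bool); w[q[1]-30:q[1]+(13 if n=='top' else 30),q[0]-33:q[0]+34]=1
    # top face only: bright, low saturation, or green
    m=w&(((hs[...,1]<45)&(hs[...,2]>(150 if n=='side' else 120)))|((abs(hs[...,0]-65)<25)&(hs[...,1]>60)))
    m=cv2.morphologyEx(big(m),cv2.MORPH_CLOSE,np.ones((3,3))); Lm[n]=m; ys,xs=np.nonzero(m); print(n,m.sum(),xs.min(),xs.max(),ys.min(),ys.max())
T=LB[LB[:,2]>.01]
f=lambda x:R.from_euler('ZY',[x[2],-.043]).apply(T)+[x[0],x[1],.054]
print(fit({'side':Lm['side']},f,[.648,-.116,-.15],[.01,.01,.1]))
from h import *
```

```text
2 [[2.8, -2.8, 21.1, 0.0, 0.0001, -0.0033], [2.8, -2.8, 21.1, 0.0, 0.0001, -0.0033]]
top 401.0 255 321 140 149
side 460.0 272 327 201 248
(array([ 0.63895936, -0.00563462, -1.18657892]), np.float64(1.4065217971801758))
```

Run:
```python
from h import *
gp=griddle_pts([.7311,-.1326,-.2138,.045])
top=gp[GB[:,2]>.01]
for n in('side','top'):
    a=cv2.imread(f'pics/{n}6.png'); hs=cv2.cvtColor(a,cv2.COLOR_BGR2HSV).astype(int)
    inb=cv2.erode((hullmask(n,top)>.9).astype(np.uint8),np.ones((5,5)))>0
    blue=(abs(hs[...,0]-112)<14)&(hs[...,1]>100)
    w=inb&~blue
    if n=='top': w[182:]=0
    m=big(w); ys,xs=np.nonzero(m); print(n,m.sum(),xs.min(),xs.max(),ys.min(),ys.max())
    if n=='side':
        S=m
        for s in (.02,.043,.06): print(s,fit({n:m},lambda x:R.from_euler('ZY',[x[2],-s]).apply(LB)+[x[0],x[1],.054],[.648,-.116,-.18],[.01,.01,.08]))
    else:
        # line through left/right edges between rows 150..172
        e=[];
        for v in range(ys.min()+3,178):
            c=np.nonzero(m[v])[0]; e.append((v,c.min(),c.max()))
        e=np.array(e); z=.083
        for k in(1,2):
            po=np.polyfit(e[:,0],e[:,k],1); p,q=[atz(n,(np.polyval(po,v),v),z) for v in(178,150)]; d=q-p; print('edge yaw',np.degrees(np.arctan2(d[1],d[0])))
    # plate edges reference
```

```text
side 633.0 273 316 223 239
0.02 (array([ 0.64843044, -0.11274517, -0.215216  ]), np.float64(0.046109795570373535))
0.043 (array([ 0.648148  , -0.11310584, -0.22517773]), np.float64(0.04522116854786873))
0.06 (array([ 0.64902383, -0.11351452, -0.23889924]), np.float64(0.045616112649440765))
top 371.0 275 295 151 181
edge yaw -12.930095928532808
edge yaw -13.054229708635766
```

The bar's yaw is −12.9° against the plate's −12.2°, so they are aligned. Down onto the wing.

Call:
send_rows(commands=[[3, -3, 20, 0, 0, -0.004], [2.5, -2.5, 20, 0, 0, -0.003], [0, 0, 20, 0, 0, 0], [0, 0, 20, 0, 0, 0], [0, 0, 2, 0, 0, 0], [0, 0, 0, 0, 0, 0]])

```text
clock: 13.9
ee_pos: [0.44, -0.0715, 0.0751]
orientation: [-180.0, -0.0, 123.1]
ft_force: [0.5, -0.4, 0.9]
gripper_width: 0.535
```

Run:
```python
from h import *
rows(.440,-.0715,.076,123,1)
im,D=r.get_image('side'); save('side9.png',im)
cv2.imwrite('pics/v9.png',cv2.resize(cv2.imread('pics/side9.png')[180:260,180:280],None,fx=6,fy=6,interpolation=3))
```

```text
1 [[-0.0, -0.0, -0.9, -0.0006, -0.0006, 0.002]]
```

View pics/v9.png

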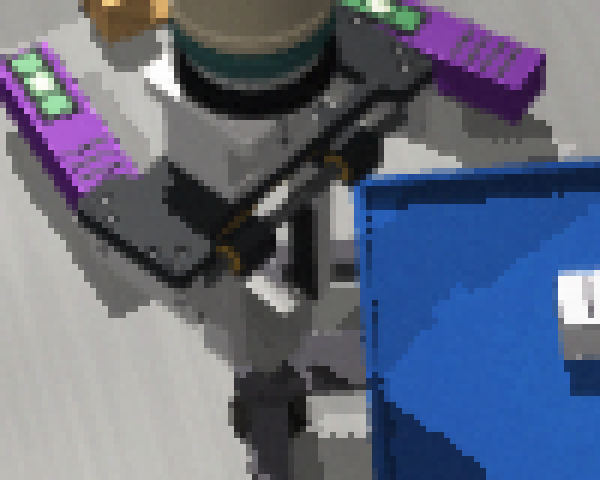

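The wing, at (270,290), is between the fingers. I close gently.

Call:
send_rows(commands=[[0, 0, -1, 0, 0, 0], [0, 0, 0, 0, 0, 0], [0, 0, 0, 0, 0, 0], [0, 0, 0, 0, 0, 0], [0, 0, 0, 0, 0, 0], [0, 0, 0, 0, 0, 0], [0, 0, 0, 0, 0, 0], [0, 0, 0, 0, 0, 0]], gripper=5, newtons=30)

```text
clock: 14.75
ee_pos: [0.4386, -0.0729, 0.0765]
orientation: [-179.8, 0.1, 123.3]
ft_force: [-5.0, -3.9, 4.1]
gripper_width: 0.125
```

Call:
send_rows(commands=[[0, -2.5, 0, 0, 0, 0], [0, 0, 0, 0, 0, 0], [0, 0, 0, 0, 0, 0.1], [0, 0, 0, 0, 0, 0.1], [0, 0, 0, 0, 0, 0.1], [0, 0, 0, 0, 0, 0.1], [0, 0, 0, 0, 0, 0.1], [0, 0, 0, 0, 0, 0.1], [0, 0, 0, 0, 0, 0]])

```text
clock: 15.65
ee_pos: [0.4369, -0.0735, 0.0764]
orientation: [-179.9, 0.1, 88.8]
ft_force: [-3.6, -3.6, 5.3]
gripper_width: 0.122
```

Call:
send_rows(commands=[[-1, -1.5, 0, 0, 0, 0.1], [0, 0, 0, 0, 0, 0.1], [0, 0, 0, 0, 0, 0.1], [0, 0, 0, 0, 0, 0.1], [0, 0, 0, 0, 0, 0.1], [0, 0, 0, 0, 0, 0.1], [0, 0, 0, 0, 0, 0.1], [0, 0, 0, 0, 0, 0.1], [0, 0, 0, 0, 0, 0], [0, 0, 0, 0, 0, 0]])

```text
clock: 16.65
ee_pos: [0.4348, -0.0726, 0.0764]
orientation: [-179.8, 0.0, 43.0]
ft_force: [-4.4, 2.5, 7.9]
gripper_width: 0.122
```

```bash
cat >> h.py <<'E'
def vialprof(n,im,slope,yaw=-.22,hole=(.648,-.1145)):
    """mean colour profile along the window: x in mm from vial"""
    g=R.from_euler('ZY',[yaw,-slope]); o=np.array([*hole,.058-.085*slope])
    X=np.arange(-28,28.01,.5); Y=np.arange(-4,4.1,1)
    P=np.array([[g.apply([.034+x/1000,y/1000,.03])+o for x in X] for y in Y])
    q=np.float32([[proj(n,p) for p in row] for row in P])
    return X,cv2.remap(im,q[...,0],q[...,1],cv2.INTER_CUBIC).astype(float).mean(0)
def report(tag,slope):
    V=[]
    for n in('side','top'):
        im,D=r.get_image(n); save(f'{n}{tag}.png',im)
        X,p=vialprof(n,im,slope); rd=p[:,0]; gn=p[:,1]
        w=np.clip(rd-(np.median(rd)+rd[abs(X)<22].max())/2,0,None)*(abs(X)<22); bx=(w*X).sum()/w.sum()
        print(n,'bubble %.1f'%bx); print(' G',[int(v) for v in gn[::4]]); print(' R',[int(v) for v in rd[::4]])
E
python3 -c "
from h import *
print(r.get_state()['joint_pos'].round(1))
report('10',.015)"
```

```text
[-1.860e+01  1.130e+01  1.131e+02  1.000e-01  5.580e+01  2.840e+01]
side bubble 4.2
 G [119, 75, 137, 151, 148, 146, 149, 137, 104, 89, 112, 139, 141, 172, 228, 241, 241, 238, 218, 185, 151, 137, 138, 139, 141, 129, 98, 106, 141]
 R [127, 54, 67, 71, 71, 70, 70, 64, 52, 50, 58, 64, 67, 121, 210, 235, 235, 231, 212, 160, 86, 58, 61, 62, 62, 58, 48, 92, 143]
top bubble 2.3
 G [74, 81, 90, 91, 91, 88, 81, 75, 72, 78, 90, 117, 149, 177, 194, 197, 194, 185, 151, 111, 94, 88, 88, 87, 84, 71, 69, 97, 104]
 R [62, 51, 47, 49, 49, 48, 43, 40, 38, 44, 55, 88, 127, 160, 180, 183, 182, 174, 134, 85, 58, 45, 44, 43, 45, 46, 59, 89, 91]
```

Call:
send_rows(commands=[[0, -1.5, -0.5, 0, 0, 0.1], [0, 0, 0, 0, 0, 0.1], [0, 0, 0, 0, 0, 0.1], [0, 0, 0, 0, 0, 0.1], [0, 0, 0, 0, 0, 0.1], [0, 0, 0, 0, 0, 0.1], [0, 0, 0, 0, 0, 0], [0, 0, 0, 0, 0, 0], [0, 0, 0, 0, 0, 0], [0, 0, 0, 0, 0, 0], [0, 0, 0, 0, 0, 0], [0, 0, 0, 0, 0, 0]])

```text
clock: 17.95
ee_pos: [0.434, -0.071, 0.0765]
orientation: [-179.8, 0.1, 8.7]
ft_force: [-2.2, 4.3, 4.4]
gripper_width: 0.126
```

```bash
python3 -c "
from h import *
report('11',.005)"
```

```text
side bubble 1.1
 G [130, 87, 120, 138, 141, 139, 141, 137, 116, 86, 100, 148, 206, 240, 243, 245, 239, 212, 133, 94, 124, 135, 136, 134, 136, 131, 106, 83, 124]
 R [136, 66, 58, 63, 62, 60, 61, 59, 53, 47, 50, 85, 179, 234, 235, 240, 230, 188, 100, 46, 56, 58, 59, 59, 59, 55, 48, 66, 126]
top bubble -1.4
 G [74, 82, 86, 88, 89, 89, 87, 77, 68, 87, 126, 165, 195, 202, 197, 185, 147, 106, 84, 77, 83, 88, 88, 86, 82, 68, 77, 115, 117]
 R [59, 47, 42, 45, 45, 45, 43, 40, 39, 61, 101, 146, 182, 190, 186, 172, 131, 85, 57, 43, 44, 45, 45, 42, 42, 44, 68, 108, 107]
```

Call:
send_rows(commands=[[0, -1, -0.3, 0, 0, 0.05], [0, 0, 0, 0, 0, 0.05], [0, 0, 0, 0, 0, 0], [0, 0, 0, 0, 0, 0], [0, 0, 0, 0, 0, 0], [0, 0, 0, 0, 0, 0], [0, 0, 0, 0, 0, 0], [0, 0, 0, 0, 0, 0]])

```text
clock: 18.85
ee_pos: [0.434, -0.0707, 0.0765]
orientation: [-179.9, 0.1, 2.9]
ft_force: [-3.1, 4.2, -0.2]
gripper_width: 0.127
```

```bash
cat >> h.py <<'E'
def vfit(n,im,slope):
    """fit marks (common centre c) and bubble centre b: template on fine profile"""
    X,p=vialprof(n,im,slope); g=p[:,1]; rd=p[:,0]
    sig=2.0 if n=='side' else 2.2
    G=lambda x,m:np.exp(-((x-m)/sig)**2/2)
    from scipy.special import erf
    from scipy.optimize import least_squares
    bar=lambda x,a,b:(erf((x-a)/sig/1.414)-erf((x-b)/sig/1.414))/2
    sel=abs(X)<17
    def mod(t): c,b,base,d,h=t; k=bar(X,b-7,b+7); return base-d*(G(X,c-10)+G(X,c+10))*(1-k)+h*k
    o=least_squares(lambda t:(mod(t)-g)[sel],[0,0,np.median(g),40,100]); return o.x.round(2)[:2],round(float(o.x[1]-o.x[0]),2),round(float(np.sqrt((o.fun**2).mean())),1)
E
python3 -c "
from h import *
for t in('11','12'):
    for n in('side','top'):
        if t=='12': im,D=r.get_image(n); save(n+t+'.png',im)
        else: im=cv2.imread('pics/'+n+t+'.png')[...,::-1].copy()
        print(t,n,vfit(n,im,.003))
"
```

```text
11 side (array([-0.01,  0.97]), 0.98, 15.7)
11 top (array([-1.83, -1.45]), 0.38, 9.1)
12 side (array([0.5 , 0.84]), 0.34, 15.7)
12 top (array([-2.13, -1.79]), 0.34, 7.9)
```

Call:
send_rows(commands=[[0, -0.5, 0, 0, 0, 0.06], [0, 0, 0, 0, 0, 0], [0, 0, 0, 0, 0, 0]])

```text
clock: 19.25
ee_pos: [0.434, -0.0706, 0.0765]
orientation: [-179.9, 0.2, -0.5]
ft_force: [-3.6, 4.0, -0.1]
gripper_width: 0.129
```

Call:
send_rows(commands=[[0, 0, 0, 0, 0, 0], [0, 0, 0, 0, 0, 0], [0, 0, 0, 0, 0, 0], [0, 0, 0, 0, 0, 0], [0, 0, -15, 0, 0, 0], [0, 0, -30, 0, 0, 0], [0, 0, -30, 0, 0, 0], [0, 0, 0, 0, 0, 0], [0, 0, 0, 0, 0, 0]], gripper=40)

```text
clock: 20.15
ee_pos: [0.4357, -0.0715, 0.1524]
orientation: [180.0, -0.1, -0.6]
ft_force: [-0.1, -0.5, 0.6]
gripper_width: 0.428
```

```bash
python3 -c "
from h import *
print(r.get_state()['joint_pos'].round(1))
for n in('side','top'):
    im,D=r.get_image(n); save(n+'13.png',im); print(n,vfit(n,im,.0))
    for d in r.mark_of('press_pad',n)[:3]: print(d['confidence'],np.round(d['centre'],1),atz(n,d['centre'],.086).round(4))
rows(.6187,-.1085,.15,-12.9)
"
```

```text
[-18.3   6.5 106.5  -0.   66.9  72.2]
side (array([0.22, 0.4 ]), 0.19, 13.0)
0.94 [195.2 205.3] [0.3792 0.056  0.086 ]
0.68 [258.7 191.3] [0.5878 0.0595 0.086 ]
0.65 [284.  226.4] [ 0.6179 -0.1023  0.086 ]
top (array([-2.27, -2.03]), 0.24, 6.6)
0.85 [221.9 185.3] [0.614  0.1095 0.086 ]
0.77 [233.8 255.1] [0.3817 0.0924 0.086 ]
0.73 [288.1 177.9] [ 0.616  -0.1114  0.086 ]
5 [[36.9, 7.1, 0.1, -0.0001, 0.0005, 0.043], [37.2, 5.5, 0.1, -0.0001, 0.0005, 0.043], [37.4, 3.9, 0.1, -0.0001, 0.0005, 0.043], [37.6, 2.3, 0.1, -0.0001, 0.0005, 0.043], [37.6, 0.7, 0.1, -0.0001, 0.0005, 0.043]]
```

Call:
send_rows(commands=[[37, 7, 0, 0, 0, 0.043], [37, 5.5, 0, 0, 0, 0.043], [37.5, 4, 0, 0, 0, 0.043], [37.5, 2.5, 0, 0, 0, 0.043], [37, 0.5, 0, 0, 0, 0.043], [0, 0, 20, 0, 0, 0], [0, 0, 20, 0, 0, 0], [0, 0, 12, 0, 0, 0], [0, 0, 0, 0, 0, 0], [0, 0, 0, 0, 0, 0], [0, 0, 0, 0, 0, 0]], gripper=0)

```text
clock: 21.45
ee_pos: [0.6195, -0.1087, 0.101]
orientation: [180.0, -0.1, -12.9]
ft_force: [-0.5, -0.6, -0.1]
gripper_width: 0.004
```

```bash
python3 -c "
from h import *
rows(.6183,-.1083,.092,-12.9,1)
for n in('side','top'):
    im,D=r.get_image(n); save(n+'14.png',im); print(n,vfit(n,im,.0))
a=cv2.imread('pics/side14.png')[180:260,210:340]; b=cv2.imread('pics/top14.png')[130:210,230:340]
cv2.imwrite('pics/v14.png',cv2.resize(np.hstack([a,b]),None,fx=3.3,fy=3.3,interpolation=3))
"
```

```text
1 [[-1.3, -0.1, 9.0, 0.0002, -0.0019, -0.0001]]
side (array([0.23, 0.39]), 0.16, 13.1)
top (array([-1.87, -5.3 ]), -3.44, 3.7)
```

View pics/v14.png

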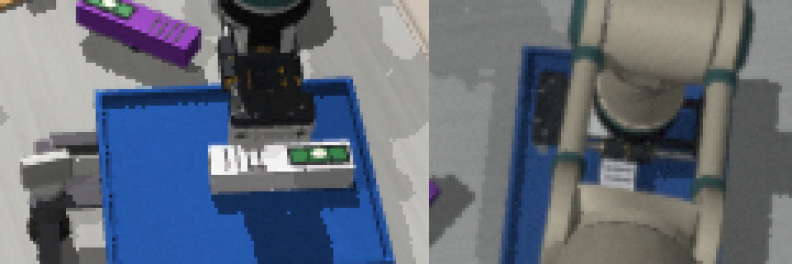

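The fingers are just above the pad and the bubble stands central in the window (side crop (320,155)); the arm hides the vial from the top camera, so its −3.4 is void. I press down stepwise.

Call:
send_rows(commands=[[-1, 0, 8, 0, 0, 0], [0, 0, 4, 0, 0, 0], [0, 0, 1.5, 0, 0, 0], [0, 0, 1.5, 0, 0, 0], [0, 0, 0, 0, 0, 0], [0, 0, 0, 0, 0, 0]])

```text
clock: 22.15
ee_pos: [0.6173, -0.1081, 0.0861]
orientation: [180.0, 0.0, -12.9]
ft_force: [-2.5, 1.8, 6.8]
gripper_width: 0.006
```

Call:
send_rows(commands=[[0, 0, 1, 0, 0, 0], [0, 0, 1, 0, 0, 0], [0, 0, 0, 0, 0, 0], [0, 0, 0, 0, 0, 0]])

```text
clock: 22.55
ee_pos: [0.6173, -0.1081, 0.086]
orientation: [180.0, -0.0, -12.9]
ft_force: [-5.6, 1.9, 16.1]
gripper_width: 0.01
```

Call:
send_rows(commands=[[-1, 0, 1, 0, 0, 0], [0, 0, 0.8, 0, 0, 0], [0, 0, 0, 0, 0, 0], [0, 0, 0, 0, 0, 0], [0, 0, 0, 0, 0, 0], [0, 0, 0, 0, 0, 0], [0, 0, 0, 0, 0, 0], [0, 0, 0, 0, 0, 0]])

```text
clock: 23.35
ee_pos: [0.6173, -0.1081, 0.086]
orientation: [180.0, -0.2, -12.9]
ft_force: [-5.8, 1.1, 21.9]
gripper_width: 0.001
```

```bash
python3 -c "
from h import *
for n in('side',):
    im,D=r.get_image(n); save(n+'15.png',im); print(n,vfit(n,im,.0))
s=r.get_state(); print(s['ft_force'],s['joint_torque'].round(1))
a=cv2.imread('pics/side15.png')[110:290,210:390]
cv2.imwrite('pics/v15.png',cv2.resize(a,None,fx=3.3,fy=3.3,interpolation=3))
"
```

```text
side (array([0.1 , 0.43]), 0.33, 13.1)
[-7.24845755  1.52062341 22.07155752] [ -0.4 -33.5 -17.3   0.1  -2.5  -0. ]
```

View pics/v15.png

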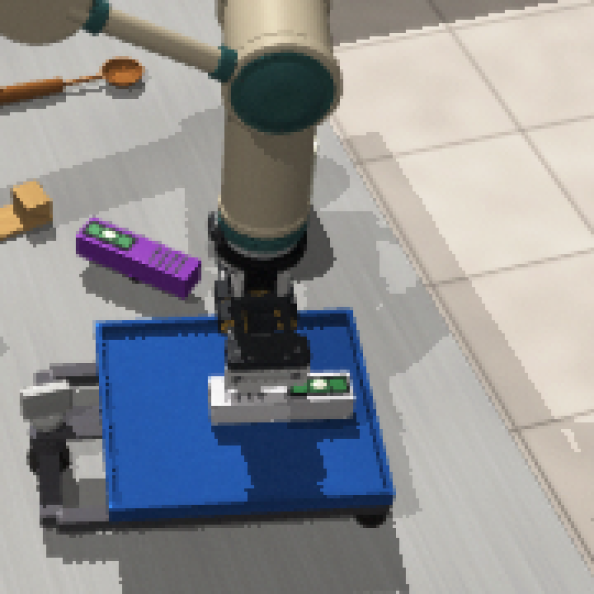

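Pressing with 22 N, bubble 0.3 mm from centre (318,384 in the crop), bar seated. I hand in.

```bash
python3 -c "
from h import *
print(r.sign_off())"
```

```text
the job is handed in; nothing more can be done
None
```

The griddle is level, and I handed the job in at about 23.5 s while pressing on the spirit level's pad with about 22 N.

I took the aluminium level off its rest and set its stem in the drain hole. The bar's yaw was about −12.9° against −12.2° for the plate. I then turned the wing about 2.15 rad clockwise in one grasp and let go before pressing.

**Bubble:**
- With the wing released, it stood +0.2 mm from centre in both cameras.
- While pressing, it read +0.3 mm in the side camera only, because the arm hid the vial from the top camera. The −3.4 mm the top camera gave just before pressing is therefore void.
- The fit's residual was fairly coarse, so I count these readings good to about half a millimetre.

**Other checks:** A sideways force of 6–7 N remained on the fingers at the end. The arm stayed clear of the mug, scoop, spoon and both purple levels. The last side picture showed the spoon and one purple level in place. I did not check the mug, scoop or other purple level there.

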